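Gauge a thread spool before it goes to the tray

TASK

Check the slender thread spool in the go/no-go gauge: keeping it upright and low between the jaws, push it through the go gap and on until the narrow no-go gap stops it, and hold it pressed there for a moment with a light push of about 6 newtons. Never let it press on the gauge with more than 12 newtons. Then draw it back out through the mouth the way it went in, not up between the jaws, set it down upright on the floor of the black tray, not dropping it, and leave the other things where they are.

Things in the scene. Friction and masses are not known exactly. Their poses are not given: they have to be found in the camera images.
- spool: slender upright sewing-thread spool, the only tall narrow one loose on the table: a cylinder 29 mm in diameter over its flanges (solid for contact over the full height) and 61 mm tall, about 30 g; origin at the centre of its underside, z up along its axis. Grip it across its upper half, so that the fingers stay above the gauge's jaws.
- gauge: go/no-go gap gauge fixed to the table: two parallel grey-painted rails, 26 mm high, outer width 68 mm, x = -38 to +72 mm, with steel jaws between; open above, the table is its floor. Origin at table level on the lane's middle line; +x runs along the lane from mouth to no-go gap, y across, z up. Keep the spool's foot 0 to 16 mm above the table in the lane; its axis within 4 mm of the middle line.
- go_gap (a point): centre of the go gap, on the table at x = -26 mm in the gauge's frame, same axes. Go gap: 30.5 mm wide (spool 29 mm), rigid, from x = -38 to -14 mm of the gauge; before it the mouth flares from 48 mm wide at x = -50 mm, behind it is a wider pocket (40 mm). It is passed when the spool's axis is beyond x = +1 mm of the gauge, tilted less than 0.15 rad.
- nogo_range (a point): fixed point on the table at x = +29 mm on the gauge's middle line, same axes: middle of the range of the no-go block, a rigid pair of jaws 25 mm apart, 26 mm high (cross bar 31 mm, side knobs 38 mm high), clamped anywhere with its front at x = +16 to +42 mm, not measured. It stops the spool with its axis 7 mm before that front. A push over 3 N on it for 0.3 s counts; 12 N is too much.
- tray: shallow black rectangular tray fixed to the table, 125 mm along its x, 148 mm along its y, rim 18 mm high, walls 2 mm, floor 2 mm thick; origin at the centre of its underside. Its -y half holds the steel weight (centre near y = -42 mm); its +y half is empty.
- steel_weight: bystander: round steel pattern weight, 38 mm in diameter and 15 mm high, in the tray's -y half; origin at the centre of its underside
- wooden_spool: bystander: squat wooden spool, 33 mm in diameter, 36 mm high, standing on the table; origin at the centre of its underside
- thread_cone: bystander: thick thread cone, 54 mm in diameter, 86 mm high; origin at the centre of its underside
- tape_roll: bystander: rolled measuring tape, 49x52x15 mm, lying flat; origin at the centre of its underside
- bobbin: bystander: small bobbin, 20 mm in diameter, 12 mm high, on the table; origin at the centre of its underside
- thimble_cap: bystander: metal thimble, 18 mm in diameter, 22 mm high, on the table; origin at the centre of its underside
Things that resemble listed ones, but are neither listed nor needed, are in the scene too. There is more than one size of the gauge; the one meant has the size given above.

How it is judged:
On the way, in this order (a step that is already met when the one before it is completed fails the run):
1. the spool, upright and low in the lane, has been pushed through the go gap: its axis is beyond x = +1 mm of the gauge (x of spool in the frame of gauge between 0.001 and 0.045 m and y of spool in the frame of gauge between -0.004 and 0.004 m and z of spool in the frame of gauge below 0.016 m and angle between spool's own z axis and vertical below 0.15 rad).
2. the spool, stopped by the no-go jaws, is pressed on them with more than 3 N for 0.3 s (contact force between spool and gauge above 3 N and x of spool in the frame of gauge between 0.005 and 0.045 m and y of spool in the frame of gauge between -0.004 and 0.004 m and z of spool in the frame of gauge below 0.016 m and angle between spool's own z axis and vertical below 0.15 rad), for 0.3 s.
At the end, for the whole second after the job is handed in: the spool stands upright (within 0.1 rad), released and at rest, on the floor of the tray (foot within 4 mm of the floor, axis within 50 mm of the tray's middle along x and 62 mm along y) (x of spool in the frame of tray between -0.05 and 0.05 m and y of spool in the frame of tray between -0.062 and 0.062 m and z of spool in the frame of tray between -0.002 and 0.006 m and angle between spool's own z axis and vertical below 0.1 rad and linear speed of spool below 0.02 m/s and contact force between spool and the fingers below 0.05 N); the robot touches nothing.
It fails at once if the spool is put in or taken out between the jaws from above: its foot is 22 to 60 mm above the table while its axis is in the gauge beyond x = -30 mm (x of spool in the frame of gauge between -0.03 and 0.06 m and y of spool in the frame of gauge between -0.02 and 0.02 m and z of spool in the frame of gauge between 0.022 and 0.06 m).
It fails at once if the spool presses on the gauge with more than 12 N (contact force between spool and gauge above 12 N).
It fails at once if the spool is tipped over by more than 0.6 rad (angle between spool's own z axis and vertical above 0.6 rad).
It fails at once if the spool is dropped: it is in free fall more than 35 mm above the table (height (world z) of spool above 0.035 m and contact force between spool and anything else below 0.001 N).
It fails at once if one of the bystanders is moved by more than 30 mm (distance of any of steel_weight, wooden_spool, thread_cone, tape_roll, bobbin, thimble_cap from where it was at the start of the episode above 0.03 m).
It also fails if it takes over 67 s, if anything falls off the work surface, if the arm or the gripper's body presses on something with over 40 N, if the wrist force passes 120 N, or if a joint passes its speed limit or range.

ROBOT

A 6-joint arm with a two-finger parallel gripper is mounted at the origin on a cart in front of the work surface, level with it; the furniture and walls round the work are solid. World frame = base frame: x ahead of the robot, y to its left, z up, the work surface at z = 0. Lengths are in m, angles in rad, forces in N, time in s.
With the tool pointing down it reaches from about 0.25 to 0.725 m from the base axis. Payload 4 kg.
Tool frame: the origin (TCP) lies midway between the tips of the shut fingers; the grasp point (between the pads) lies 19 mm behind it; z points along the fingers, y is the line along which they close (so a half turn about z gives the same grasp; the last joint's range is limited). The gripper opens to 85 mm and grips with 20 to 120 N. Pads are 22 mm wide; open, the fingers measure 114 mm over their backs; the gripper's body (76 mm by 85 mm) begins 54 mm behind the grasp point. The pads swing forward as they close: fully open they stand 13 mm farther back than shut.
Start: joints at [1.286, 0.241, 0.005, 1.335, 0, 1.571], TCP at [0.14, 0.48, 0.231] pointing down, gripper open.
Joint ranges: [-2.72, 2.72], [-1.05, 1.87], [-1.09, 1.28], [-1.99, 2.15], [-1.42, 1.44], [-3.14, 3.14]. Speed limits (rad/s): [2.79, 2.79, 3.14, 3.14, 3.14, 3.14].

INTERFACE

Orientations are given as a unit quaternion [x, y, z, w].
In Python, from workcell import get_obs, camera, job_done, silhouettes gives the robot as it stands. The module is installed in compiled form; this text tells all that it offers.
- The arm moves only by the tool drive_tool, never from a script. Its argument "increments" is a list of rows, each a list of 3 entries, a list of its own where there are three numbers: the shift along the world's x, y, z in mm, then the turn, a rotation vector about the world's x, y, z in degrees, then the opening, from 0 (shut) to 1 (fully open). A call has 1 to 8 rows; each row shifts and turns the commanded pose from where the row before left it; what a row does not reach is not made up. A row lasts 1/12 s, in which the tool goes at most 41.7 mm and 7.16 degrees, less where a joint would pass 70% of its speed; a pose out of reach is approached as far as the arm can. A call is refused whole if a number of a shift passes 41.7 or a number of a turn 7.16, either way. A call with a gripper value outside its range is refused whole. The fingers move at their own pace and stop on an object; the grip force is fixed at half the most. Time passes only in rows, so rows that do not move let the fingers close. It gives the time, the measured TCP pose, the force, the opening and the grip force at its end, in the units of the state.
- get_obs(): the state, without advancing time (a new reading comes with each control period).
- camera(name): name is "scene" or "top" or "wrist"; returns a dict with "image" (480x640x3 uint8, red, green, blue), "K" (3x3 intrinsics, pixels), "view" (4x4, takes a point from world to camera coordinates). Camera axes: x right, y down, z forward; pixel columns grow to the right and rows downward; lengths in m; the calibration is good to about 2 mm. The wrist camera is an equidistant fisheye: a pixel r from the principal point sees the ray r / f radians off the axis. A picture is of the moment at which its call begins. There is no depth.
- job_done(): hands the job in; it is judged then, once.
Trained networks look in a picture, given as the dict that the camera call returned (one of the last four; its "shot" number tells which), for a name from the list of things; names that differ only in an ending like _2 or _b are one class to them, and where a whole thing is asked for, a point or a joint stands for the part that bears it (a point fixed in the world has none). Each returns a list of dicts, best first, with "conf" (0 to 1); they miss things now and then, are a little off and sometimes report something else, mostly with a low value. They report only what shows in the picture. A call takes as long as a camera call. They do not tell look-alikes from the thing itself.
- silhouettes(query, picture): "region" (480x640 bool, what is visible of it) and "bbox" ([left, top, right, bottom] in pixels, round what is visible of it).
The state is a dict: "clock": time; "joint_pos": joint angles; "joint_vel": joint speeds; "tau": joint torques, N m; "eef_pos": TCP position; "tool_rot": TCP orientation; "ft_force": force on the tool from outside, world axes, zero at the start; "ft_torque": the same for the moment, N m; "grip_width": finger opening in m; "grasp_force": force on a finger pad.
Only numpy, scipy, OpenCV 4.12 (cv2) and the standard library are available. Lean on these libraries where they do the work, as an engineer would, in place of code of your own. Each camera call takes 0.05 s, during which the arm holds its last target. There are 200 camera calls.

## Working session

There is one attempt and no reset: what is moved stays moved. The work goes in short steps, Python scripts to look and compute and a tool call to move; the robot and the scene stay as the last step left them, time stands still between calls to the robot, and variables do not carry over. Pictures are saved under pics/ and viewed, at most 10 in all, crops included, and the job is handed in when it is done.

Besides the shell and the picture viewer there is one more tool, called after "Call:" by a JSON object that holds its "op" and its "data", one argument or row to a line. drive_tool: Moves the arm, as the interface text tells. Its arguments: {"type":"object","properties":{"increments":{"type":"array"}},"required":["increments"]}

```bash
mkdir -p pics; cat > h.py <<'E'
import numpy as np, cv2
from workcell import *
def ray(c,u,v):
    V=c["view"];R=V[:3,:3];o=-R.T@V[:3,3];d=R.T@np.linalg.inv(c["K"])@np.array([u,v,1.]);return o,d
def onplane(c,u,v,z):
    o,d=ray(c,u,v);return o+d*(z-o[2])/d[2]
def proj(c,p):
    p=np.atleast_2d(p);q=(c["view"][:3,:3]@p.T).T+c["view"][:3,3];q=(c["K"]@q.T).T;return q[:,:2]/q[:,2:]
E
python3 - <<'E'
from h import *
for n in("top","scene"):
    c=camera(n);cv2.imwrite(f"pics/{n}0.png",c["image"][...,::-1])
    V=c["view"];print(n,-V[:3,:3].T@V[:3,3],c["K"].tolist())
    for q in["spool","gauge","tray","steel_weight","wooden_spool","thread_cone","tape_roll","bobbin","thimble_cap"]:
        for s in silhouettes(q,c)[:4]:
            m=s["region"];ys,xs=np.nonzero(m);
            print(q,round(s["conf"],2),[int(x) for x in s["bbox"]],onplane(c,xs.mean(),ys.mean(),0)[:2].round(3))
E
```

```text
top [0.50431709 0.05867858 0.88618443] [[433.5415994219056, 0.0, 310.9399588675606], [0.0, 433.5415994219056, 239.05319007989996], [0.0, 0.0, 1.0]]
spool 0.69 [255, 217, 274, 239] [0.662 0.151]
gauge 0.71 [150, 256, 212, 299] [0.567 0.329]
gauge 0.69 [306, 233, 349, 264] [0.619 0.028]
tray 0.56 [376, 233, 461, 303] [ 0.572 -0.156]
steel_weight 0.75 [427, 275, 447, 293] [ 0.545 -0.195]
wooden_spool 0.67 [216, 197, 239, 216] [0.716 0.23 ]
thread_cone 0.61 [365, 170, 393, 202] [ 0.746 -0.084]
tape_roll 0.9 [168, 202, 196, 227] [0.694 0.334]
bobbin 0.38 [239, 286, 252, 296] [0.533 0.199]
bobbin 0.23 [257, 219, 278, 240] [0.662 0.151]
thimble_cap 0.6 [267, 196, 278, 208] [0.717 0.138]
scene [0.23000387 0.73446655 0.8176753 ] [[554.7645555202522, 0.0, 310.1342202578064], [0.0, 554.7645555202522, 244.1371825275536], [0.0, 0.0, 1.0]]
spool 0.91 [279, 254, 295, 287] [0.672 0.124]
gauge 0.83 [235, 332, 309, 399] [0.571 0.319]
gauge 0.61 [311, 235, 356, 266] [0.621 0.023]
tray 0.75 [351, 178, 419, 235] [ 0.595 -0.16 ]
steel_weight 0.71 [234, 329, 315, 404] [0.57  0.319]
steel_weight 0.43 [403, 191, 413, 204] [ 0.555 -0.203]
wooden_spool 0.9 [234, 279, 247, 306] [0.722 0.215]
wooden_spool 0.68 [239, 331, 315, 400] [0.57  0.318]
thread_cone 0.91 [302, 172, 324, 209] [ 0.759 -0.117]
tape_roll 0.93 [203, 325, 228, 354] [0.696 0.328]
tape_roll 0.4 [351, 179, 418, 236] [ 0.596 -0.159]
bobbin 0.56 [355, 178, 421, 233] [ 0.596 -0.159]
bobbin 0.55 [324, 317, 335, 330] [0.535 0.194]
```

View pics/top0.png

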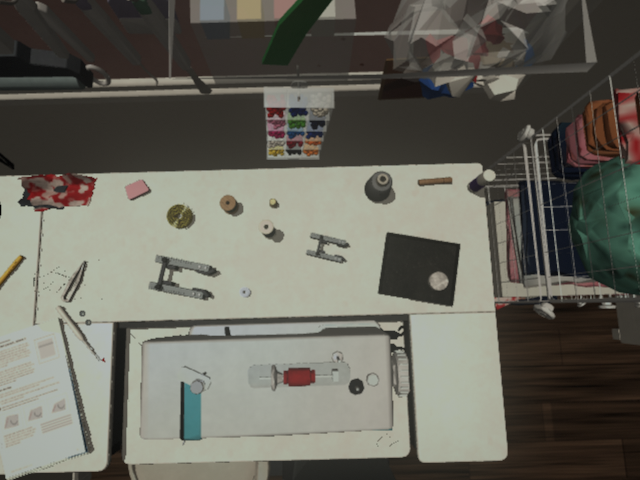

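View pics/scene0.png

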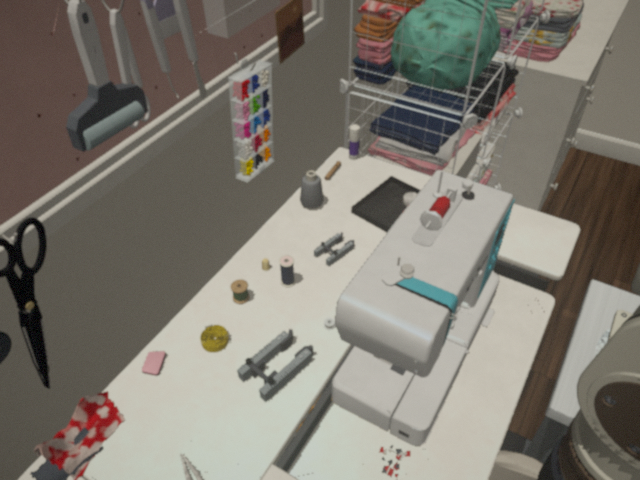

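The big gauge (top, 150–218 × 255–300) has rails about 110 mm long; the other (306–349) is too small. The spool is at (267,228) and the tray at (420,270). I'll zoom in on the gauge to find its orientation.

```bash
python3 - <<'E'
from h import *
t=camera("top");s=camera("scene")
a=cv2.resize(t["image"][245:310,140:230],None,fx=6,fy=6,interpolation=cv2.INTER_CUBIC)
b=cv2.resize(s["image"][322:407,225:325],None,fx=5.4,fy=4.6,interpolation=cv2.INTER_CUBIC)
im=np.zeros((800,560,3),np.uint8);im[:390,:540]=a;im[400:400+b.shape[0],:b.shape[1]]=b
cv2.imwrite("pics/g.png",im[...,::-1][:800])
im2=np.hstack([a,b[:390]]);cv2.imwrite("pics/g.png",cv2.resize(im2,(800,int(800*im2.shape[0]/im2.shape[1])))[...,::-1])
def tri(p,q):
    o1,d1=ray(t,*p);o2,d2=ray(s,*q);A=np.c_[d1,-d2];x=np.linalg.lstsq(A,o2-o1,rcond=None)[0]
    return ((o1+d1*x[0]+o2+d2*x[1])/2).round(3),np.linalg.norm(o1+d1*x[0]-o2-d2*x[1]).round(3)
print("red",tri((299,377),(437,208)));print("dial",tri((196,385),(405,271)))
for z in(.15,.2,.25,.3):print(z,[onplane(t,u,v,z)[:2].round(3).tolist() for u,v in((143,335),(390,335),(408,455))])
E
```

```text
red (array([0.406, 0.082, 0.251]), np.float64(0.005))
dial (array([0.396, 0.228, 0.249]), np.float64(0.0))
0.15 [[0.462, 0.343], [0.451, -0.067], [0.263, -0.086]]
0.2 [[0.465, 0.324], [0.455, -0.059], [0.279, -0.076]]
0.25 [[0.468, 0.305], [0.458, -0.05], [0.296, -0.066]]
0.3 [[0.471, 0.285], [0.462, -0.042], [0.312, -0.056]]
```

View pics/g.png

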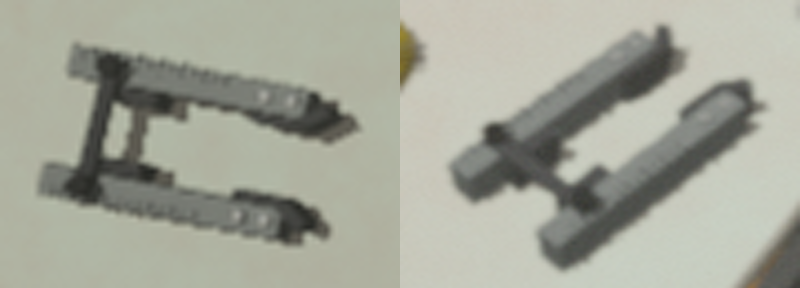

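The mouth is on the right, so gauge +x points to world +y with a slight +x lean. The machine's top is at about z=0.25, x<0.465. Next I'll fit the poses to the masks in both views.

```bash
cat >> h.py <<'E'
from scipy.optimize import minimize
def fproj(c,p):
    q=(c["view"][:3,:3]@p.T).T+c["view"][:3,3]
    r=np.hypot(q[:,0],q[:,1]);th=np.arctan2(r,q[:,2]);k=c["K"]
    return np.c_[k[0,2]+k[0,0]*th*q[:,0]/r,k[1,2]+k[1,1]*th*q[:,1]/r]
def box(x0,x1,y0,y1,z0,z1,n=2):
    return np.array([[x,y,z] for x in np.linspace(x0,x1,n) for y in np.linspace(y0,y1,n) for z in(z0,z1)])
a=np.linspace(0,2*np.pi,40)
def cyl(r,h):return np.array([[r*np.cos(t),r*np.sin(t),z] for t in a for z in(0,h)])
MODEL={"spool":[cyl(.0145,.061)],"tray":[box(-.0625,.0625,-.074,.074,0,.018,9)],
 "gauge":[box(-.038,.072,-.034,-.022,0,.026,9),box(-.038,.072,.022,.034,0,.026,9)],"steel_weight":[cyl(.019,.015)]}
def render(c,parts,p,S=4,f=proj,z0=0):
    R=np.array([[np.cos(p[2]),-np.sin(p[2])],[np.sin(p[2]),np.cos(p[2])]]);m=np.zeros((480*S,640*S),np.uint8)
    for P in parts:
        Q=np.c_[P[:,:2]@R.T+p[:2],P[:,2]+z0];uv=((f(c,Q)+.5)*S)
        cv2.fillConvexPoly(m,cv2.convexHull(uv.astype(np.float32)).round().astype(np.int32),1)
    return m
def fit(views,parts,p0,yaw=True,step=(.006,.006,.06),f=proj,z0=0):
    S=4
    T=[(c,cv2.resize(m.astype(np.uint8),None,fx=S,fy=S,interpolation=cv2.INTER_NEAREST)) for c,m in views]
    def cost(p):
        p=np.array(p) if yaw else np.r_[p[:2],0]
        return sum(1-(r&t).sum()/max(1,(r|t).sum()) for c,t in T for r in[render(c,parts,p,S,f,z0)])/len(T)
    p0=np.array(p0,float)[:3 if yaw else 2];n=len(p0)
    b=minimize(cost,p0,method="Nelder-Mead",options=dict(initial_simplex=np.vstack([p0]+[p0+np.eye(n)[i]*step[i] for i in range(n)]),xatol=1e-4,fatol=1e-4))
    return b.x.round(4),round(b.fun,3)
def sil(q,c,near,f=None):
    L=silhouettes(q,c);best=None
    for s in L:
        ys,xs=np.nonzero(s["region"]);
        if abs(xs.mean()-near[0])<25 and abs(ys.mean()-near[1])<25:return s["region"]
E
python3 - <<'E'
from h import *
t=camera("top");s=camera("scene")
for q,p0,y in(("spool",(.655,.145,0),0),("gauge",(.567,.33,1.39),1),("tray",(.575,-.16,-.1),1)):
    vs=[(c,sil(q,c,proj(c,[p0[0],p0[1],.02])[0])) for c in(t,s)]
    vs=[v for v in vs if v[1] is not None]
    if q=="tray":vs=vs[:1]
    for v in [vs]+([[w] for w in vs] if len(vs)>1 else []):print(q,fit(v,MODEL[q],p0,y))
o=get_obs();print({k:np.round(v,3).tolist() for k,v in o.items()})
c=camera("wrist");print(c["K"],c["view"])
E
```

```text
spool (array([0.6557, 0.1474]), np.float64(0.089))
spool (array([0.6557, 0.1475]), np.float64(0.075))
spool (array([0.6551, 0.1475]), np.float64(0.096))
gauge (array([0.5626, 0.3077, 1.3551]), np.float64(0.285))
gauge (array([0.5623, 0.3069, 1.3579]), np.float64(0.353))
gauge (array([0.5619, 0.3068, 1.3356]), np.float64(0.21))
tray (array([ 0.5708, -0.1554, -0.1938]), np.float64(0.104))
{'clock': 1.5, 'joint_pos': [1.286, 0.241, 0.005, 1.335, 0.0, 1.571], 'joint_vel': [0.001, 0.0, 0.001, 0.0, -0.0, -0.002], 'tau': [-0.001, -37.221, 25.269, 0.001, -0.0, -0.0], 'eef_pos': [0.14, 0.48, 0.231], 'tool_rot': [0.142, 0.99, -0.0, -0.0], 'ft_force': [0.853, -0.025, -0.418], 'ft_torque': [-0.065, -0.016, -0.031], 'grasp_force': 0.0, 'grip_width': 0.085}
[[371.64829954   0.         321.99610666]
 [  0.         371.64829954 242.06509169]
 [  0.           0.           1.        ]] [[ 2.81809509e-01  9.59470337e-01  2.69923065e-04 -5.00136913e-01]
 [ 9.06693568e-01 -2.66400250e-01  3.27013274e-01 -4.20227272e-02]
 [ 3.13831444e-01 -9.19107126e-02 -9.45019707e-01  3.81534051e-01]
 [ 0.00000000e+00  0.00000000e+00  0.00000000e+00  1.00000000e+00]]
```

Call:
{"op": "drive_tool", "data": {
  "increments": [
    [[32, -6, 12], [0, 0, -6.6], 1],
    [[32, -6, 12], [0, 0, -6.6], 1],
    [[32, -6, 12], [0, 0, -6.6], 1],
    [[32, -6, 12], [0, 0, -6.6], 1],
    [[32, -6, 12], [0, 0, -6.6], 1],
    [[32, -6, 12], [0, 0, -6.6], 1],
    [[32, -6, 12], [0, 0, -6.6], 1],
    [[32, -6, 12], [0, 0, -6.6], 1]
  ]
}}

```text
clock: 2.22
eef_pos: [0.398, 0.4312, 0.3279]
tool_rot: [0.57, 0.822, 0.0, -0.0]
ft_force: [0.8, 0.5, -0.3]
grip_width: 0.0852
grasp_force: 0.0
```

Call:
{"op": "drive_tool", "data": {
  "increments": [
    [[25, -16, 0], [0, 0, -4.2], 1],
    [[25, -16, 0], [0, 0, -4.2], 1],
    [[25, -16, 0], [0, 0, -4.2], 1],
    [[25, -16, 0], [0, 0, -4.2], 1],
    [[25, -16, 0], [0, 0, -4.2], 1],
    [[25, -16, 0], [0, 0, -4.2], 1],
    [[25, -16, 0], [0, 0, -4.2], 1],
    [[25, -16, 0], [0, 0, -4.2], 1]
  ]
}}

```text
clock: 2.88
eef_pos: [0.5976, 0.3029, 0.3272]
tool_rot: [0.782, 0.623, -0.0, -0.0]
ft_force: [0.1, 0.4, 0.0]
grip_width: 0.0854
grasp_force: 0.0
```

```bash
python3 - <<'E'
from h import *
c=camera("wrist");cv2.imwrite("pics/w1.png",c["image"][...,::-1]);np.save("w1.npy",c,allow_pickle=True)
V=c["view"];print(-V[:3,:3].T@V[:3,3])
for q,p0,y in(("spool",(.655,.147,0),0),("gauge",(.562,.307,1.355),1)):
    m=sil(q,c,fproj(c,np.array([[p0[0],p0[1],.02]]))[0]); print(q,fproj(c,np.array([[p0[0],p0[1],.02]])))
    if m is not None: print(q,m.sum(),fit([(c,m)],MODEL[q],p0,y,f=fproj))
    else: print([s["bbox"] for s in silhouettes(q,c)])
E
```

```text
[0.61627159 0.38529502 0.47036753]
spool [[388.89864639 289.0812561 ]]
spool 712 (array([0.6569, 0.1465]), np.float64(0.111))
gauge [[293.36590272 190.59074034]]
gauge 2969 (array([0.5629, 0.3075, 1.3596]), np.float64(0.35))
```

View pics/w1.png

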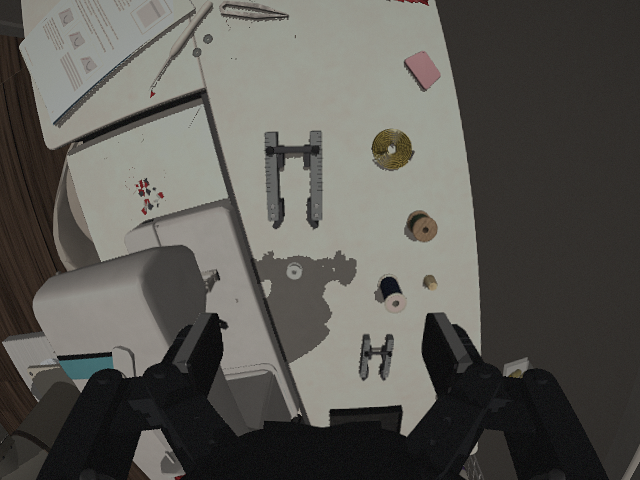

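Call:
{"op": "drive_tool", "data": {
  "increments": [
    [[7.4, -19.5, -27], [0, 0, 0.6], 0.65],
    [[7.4, -19.5, -27], [0, 0, 0], 0.65],
    [[7.4, -19.5, -27], [0, 0, 0], 0.65],
    [[7.4, -19.5, -27], [0, 0, 0], 0.65],
    [[7.4, -19.5, -27], [0, 0, 0], 0.65],
    [[7.4, -19.5, -27], [0, 0, 0], 0.65],
    [[7.4, -19.5, -27], [0, 0, 0], 0.65],
    [[0, 0, 0], [0, 0, 0], 0.65]
  ]
}}

```text
clock: 3.7
eef_pos: [0.6449, 0.1635, 0.1316]
tool_rot: [0.779, 0.628, -0.005, -0.002]
ft_force: [-1.1, -0.4, -2.0]
grip_width: 0.0552
grasp_force: 0.0
```

```bash
python3 - <<'E'
from h import *
o=get_obs();print(o["eef_pos"],o["grip_width"],o["tau"].round(1),o["ft_force"])
c=camera("wrist");p=np.array([[.6565,.147,.03]]);print(fproj(c,p))
m=sil("spool",c,fproj(c,p)[0])
if m is not None: print(fit([(c,m)],MODEL["spool"],(.6565,.147),0,f=fproj))
cv2.imwrite("pics/w2.png",c["image"][...,::-1])
E
```

```text
[0.64491896 0.16353174 0.13157829] 0.055150632115580224 [  0.2 -60.2  28.3  -1.   -0.   -0.2] [-1.13807153 -0.40788863 -1.9679725 ]
[[344.7008462  259.34347221]]
(array([0.6567, 0.147 ]), np.float64(0.054))
```

View pics/w2.png

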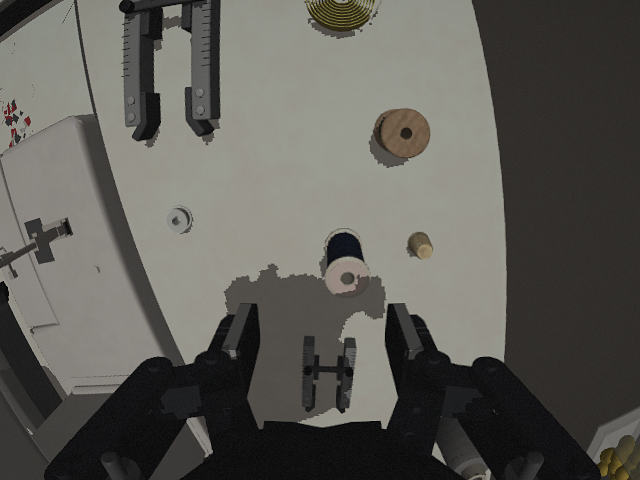

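Call:
{"op": "drive_tool", "data": {
  "increments": [
    [[4.5, -10, -20], [0, 0, 0], 0.65],
    [[4.5, -10, -18], [0, 0, 0], 0.65],
    [[0, 0, 0], [0, 0, 0], 0.65],
    [[0, 0, 0], [0, 0, 0], 0.65],
    [[0, 0, 0], [0, 0, 0], 0.65]
  ]
}}

```text
clock: 4.22
eef_pos: [0.658, 0.1491, 0.1026]
tool_rot: [0.777, 0.629, 0.002, 0.0]
ft_force: [0.5, 0.5, 0.8]
grip_width: 0.0557
grasp_force: 0.0
```

Call:
{"op": "drive_tool", "data": {
  "increments": [
    [[0, 0, -20], [0, 0, 0], 0.65],
    [[0, 0, -20], [0, 0, 0], 0.65],
    [[0, 0, -20], [0, 0, 0], 0.65],
    [[0, 0, -10], [0, 0, 0], 0.65],
    [[0, 0, -6], [0, 0, 0], 0.65],
    [[0, 0, 0], [0, 0, 0], 0.65],
    [[0, 0, 0], [0, 0, 0], 0.65],
    [[0, 0, 0], [0, 0, 0], 0.65]
  ]
}}

```text
clock: 4.88
eef_pos: [0.6585, 0.1478, 0.0261]
tool_rot: [0.778, 0.629, 0.001, 0.001]
ft_force: [0.5, -0.2, -0.2]
grip_width: 0.0552
grasp_force: 0.0
```

Call:
{"op": "drive_tool", "data": {
  "increments": [
    [[-1.5, -0.5, 0], [0, 0, 0], 0.5],
    [[0, 0, 0], [0, 0, 0], 0.3],
    [[0, 0, 0], [0, 0, 0], 0.2],
    [[0, 0, 0], [0, 0, 0], 0.1],
    [[0, 0, 0], [0, 0, 0], 0.1],
    [[0, 0, 0], [0, 0, 0], 0.1],
    [[0, 0, 0], [0, 0, 0], 0.1],
    [[0, 0, 0], [0, 0, 0], 0.1]
  ]
}}

```text
clock: 5.55
eef_pos: [0.6566, 0.147, 0.0256]
tool_rot: [0.778, 0.628, 0.001, 0.0]
ft_force: [-1.1, -0.6, 5.8]
grip_width: 0.0275
grasp_force: 59.0
```

Call:
{"op": "drive_tool", "data": {
  "increments": [
    [[0, 0, 0], [0, 0, 0], 0.1],
    [[0, 0, 5], [0, 0, 0], 0.1],
    [[0, 0, 10], [0, 0, 0], 0.1],
    [[0, 0, 20], [0, 0, 0], 0.1],
    [[0, 0, 20], [0, 0, 0], 0.1],
    [[0, 0, 20], [0, 0, 0], 0.1],
    [[0, 0, 0], [0, 0, 0], 0.1],
    [[0, 0, 0], [0, 0, 0], 0.1]
  ]
}}

```text
clock: 6.22
eef_pos: [0.6569, 0.1471, 0.1013]
tool_rot: [0.778, 0.629, 0.002, 0.001]
ft_force: [-0.0, -0.3, -0.9]
grip_width: 0.0276
grasp_force: 59.0
```

```bash
python3 - <<'E'
from h import *
c=camera("wrist");cv2.imwrite("pics/w3.png",c["image"][...,::-1])
o=get_obs();print(o["eef_pos"],o["tool_rot"],o["grip_width"],o["grasp_force"],o["ft_force"])
for z0 in(.07,.073,.076):
    p=np.array([[.657,.147,z0]]);m=sil("spool",c,fproj(c,p)[0])
    if m is not None: print(z0,fit([(c,m)],MODEL["spool"],(.657,.147),0,f=fproj,z0=z0))
# top/bottom check
t=camera("top");s=camera("scene")
ms=sil("spool",s,proj(s,[.657,.147,.1])[0])
for z0 in(.065,.07,.075,.08):
    if ms is not None: print(z0,fit([(s,ms)],MODEL["spool"],(.657,.147),0,z0=z0))
E
```

```text
[0.65578949 0.14687032 0.0995209 ] [7.77779122e-01 6.28537661e-01 1.94870556e-04 9.29149277e-05] 0.027659533015134862 59.016759395599365 [ 0.79865984  0.23055788 -0.44813432]
0.065 (array([0.6573, 0.1415]), np.float64(0.496))
0.07 (array([0.6542, 0.1464]), np.float64(0.501))
0.075 (array([0.6508, 0.1512]), np.float64(0.508))
0.08 (array([0.6481, 0.1547]), np.float64(0.515))
```

View pics/w3.png

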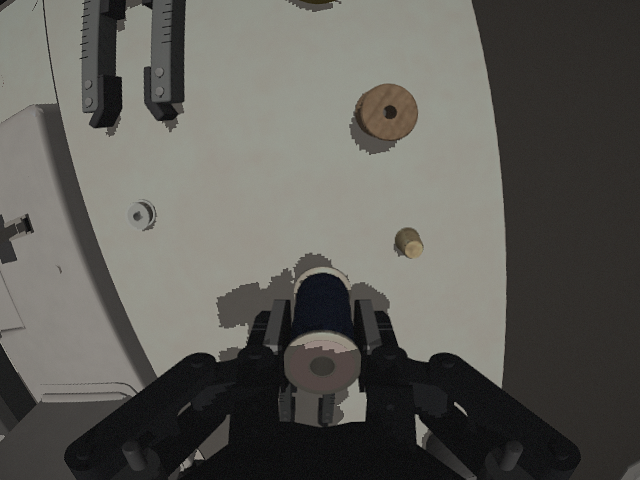

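Call:
{"op": "drive_tool", "data": {
  "increments": [
    [[-8, 5, 0], [0, 0, 0], 0.1],
    [[-18, 13, 0], [0, 0, 0], 0.1],
    [[-20, 14, 0], [0, 0, 0], 0.1],
    [[-20, 14, 0], [0, 0, 0], 0.1],
    [[-20, 14, 0], [0, 0, 0], 0.1],
    [[-18, 12, 0], [0, 0, 0], 0.1],
    [[-8, 5, 0], [0, 0, 0], 0.1],
    [[0, 0, 0], [0, 0, 0], 0.1]
  ]
}}

```text
clock: 7.23
eef_pos: [0.5416, 0.2251, 0.0993]
tool_rot: [0.777, 0.63, -0.001, -0.0]
ft_force: [-0.4, -0.8, 0.6]
grip_width: 0.0274
grasp_force: 59.1
```

Call:
{"op": "drive_tool", "data": {
  "increments": [
    [[0, 0, 0], [0, 0, 0], 0.1],
    [[0, 0, 0], [0, 0, 0], 0.1],
    [[0, 0, 0], [0, 0, 0], 0.1],
    [[0, 0, 0], [0, 0, 0], 0.1]
  ]
}}

```text
clock: 7.57
eef_pos: [0.5447, 0.2231, 0.0992]
tool_rot: [0.778, 0.628, 0.0, 0.0]
ft_force: [1.1, 0.5, -0.8]
grip_width: 0.0281
grasp_force: 59.1
```

```bash
python3 - <<'E'
from h import *
c=camera("wrist")
o=get_obs();print(o["eef_pos"],o["tool_rot"],o["ft_force"])
p=np.array([.5629,.3075,1.3585]);I=c["image"].copy()
m=silhouettes("gauge",c)
for s in m: print(s["conf"],s["bbox"])
for s in m[:1]:
    print(fit([(c,s["region"])],MODEL["gauge"],p,1,f=fproj))
# rectified overhead view at z=.026 in gauge frame: 4 px/mm, x -70..90 (rows), y -50..50
R=np.array([[np.cos(p[2]),-np.sin(p[2])],[np.sin(p[2]),np.cos(p[2])]])
xs=np.arange(90,-60,-.25)*1e-3;ys=np.arange(50,-50,-.25)*1e-3
X,Y=np.meshgrid(xs,ys,indexing="ij");G=np.c_[X.ravel(),Y.ravel()]@R.T+p[:2]
uv=fproj(c,np.c_[G,np.full(len(G),.026)]).astype(np.float32).reshape(*X.shape,2)
r=cv2.remap(c["image"],uv[...,0],uv[...,1],cv2.INTER_CUBIC)
for k in range(0,r.shape[0],40):cv2.putText(r,str(round(xs[k]*1e3)),(2,k+8),0,.35,(255,0,0));cv2.line(r,(0,k),(12,k),(255,0,0))
for yv in(-34,-24,0,24,34):
    q=int((50-yv)*4);cv2.line(r,(q,0),(q,599),(0,255,0) if yv else (255,0,0),1)
cv2.imwrite("pics/r1.png",r[...,::-1])
E
```

```text
[0.54459013 0.2231838  0.09915203] [7.78229417e-01 6.27980065e-01 6.86694360e-05 9.11744136e-05] [ 0.55996107 -0.36035241  0.20555945]
0.76 [419.6, 404.3, 464.5, 457.5]
0.67 [264.1, 1.4, 386.6, 200.0]
(array([0.5629, 0.3075, 1.3585]), np.float64(1.0))
```

View pics/r1.png

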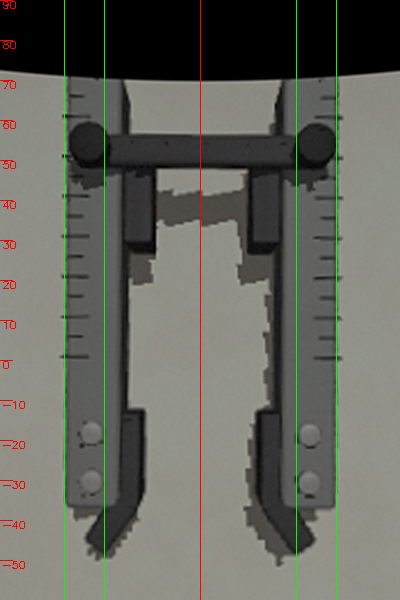

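Call:
{"op": "drive_tool", "data": {
  "increments": [
    [[1.3, 6, 0], [0, 0, 0], 0.1],
    [[1.3, 6, -10], [0, 0, 0], 0.1],
    [[0, 0, -18], [0, 0, 0], 0.1],
    [[0, 0, -18], [0, 0, 0], 0.1],
    [[0, 0, -12], [0, 0, 0], 0.1],
    [[0, 0, -6], [0, 0, 0], 0.1],
    [[0, 0, -3], [0, 0, 0], 0.1],
    [[0, 0, 0], [0, 0, 0], 0.1]
  ]
}}

```text
clock: 8.33
eef_pos: [0.546, 0.236, 0.0314]
tool_rot: [0.778, 0.629, -0.001, -0.0]
ft_force: [-1.2, -0.3, 0.3]
grip_width: 0.0279
grasp_force: 59.1
```

Call:
{"op": "drive_tool", "data": {
  "increments": [
    [[0, 0, 0], [0, 0, 0], 0.1],
    [[0, 0, 0], [0, 0, 0], 0.1],
    [[0, 0, 0], [0, 0, 0], 0.1],
    [[0, 0, 0], [0, 0, 0], 0.1],
    [[0, 0, 0], [0, 0, 0], 0.1]
  ]
}}

```text
clock: 8.75
eef_pos: [0.5467, 0.2359, 0.0329]
tool_rot: [0.778, 0.628, 0.001, 0.0]
ft_force: [-0.2, 0.4, 0.1]
grip_width: 0.0276
grasp_force: 59.1
```

```bash
cat > st.py <<'E'
from h import *
o=get_obs();p=np.array([.5629,.3075]);a=1.3585;e=np.array([np.cos(a),np.sin(a)]);n=np.array([-e[1],e[0]])
d=o["eef_pos"][:2]-p;print("gx %.1f gy %.2f foot %.1f mm"%(d@e*1e3,d@n*1e3,(o["eef_pos"][2]-.0255)*1e3));f=o["ft_force"];print("f along %.2f lat %.2f z %.2f"%(f[:2]@e,f[:2]@n,f[2]),o["eef_pos"],o["tool_rot"].round(4),o["clock"])
E
python3 st.py
```

```text
gx -73.4 gy 0.72 foot 7.4 mm
f along 0.37 lat 0.29 z 0.08 [0.54673869 0.23593909 0.03291127] [7.778e-01 6.285e-01 5.000e-04 1.000e-04] 8.75
```

Call:
{"op": "drive_tool", "data": {
  "increments": [
    [[1.2, 5, 0], [0, 0, 0], 0.1],
    [[1.2, 5, 0], [0, 0, 0], 0.1],
    [[1.2, 5, 0], [0, 0, 0], 0.1],
    [[1.2, 5, 0], [0, 0, 0], 0.1],
    [[1.2, 4, 0], [0, 0, 0], 0.1],
    [[0, 0, 0], [0, 0, 0], 0.1],
    [[0, 0, 0], [0, 0, 0], 0.1],
    [[0, 0, 0], [0, 0, 0], 0.1]
  ]
}}

```text
clock: 9.42
eef_pos: [0.5522, 0.2598, 0.0321]
tool_rot: [0.778, 0.629, -0.0, 0.0]
ft_force: [-0.3, 0.7, -0.8]
grip_width: 0.0275
grasp_force: 59.1
```

```bash
python3 st.py; sed -i 's/^o=get_obs.*;p=/camera("wrist")\n&/' st.py; python3 st.py
```

```text
gx -48.9 gy 0.40 foot 6.6 mm
f along 0.63 lat 0.40 z -0.81 [0.55221448 0.25981239 0.0321245 ] [ 7.778e-01  6.286e-01 -3.000e-04  0.000e+00] 9.4167
gx -49.0 gy 0.36 foot 6.7 mm
f along -0.36 lat -0.12 z 0.08 [0.55223015 0.25969134 0.03218291] [ 7.778e-01  6.285e-01 -2.000e-04  0.000e+00] 9.4667
```

Call:
{"op": "drive_tool", "data": {
  "increments": [
    [[1.1, 2.8, 0], [0, 0, 0], 0.1],
    [[0.6, 2.9, 0], [0, 0, 0], 0.1],
    [[0.6, 2.9, 0], [0, 0, 0], 0.1],
    [[0, 0, 0], [0, 0, 0], 0.1],
    [[0, 0, 0], [0, 0, 0], 0.1]
  ]
}}

```text
clock: 9.88
eef_pos: [0.5547, 0.2687, 0.0323]
tool_rot: [0.778, 0.629, 0.0, 0.0]
ft_force: [-0.4, -0.2, -0.1]
grip_width: 0.0276
grasp_force: 59.1
```

```bash
python3 st.py
```

```text
gx -39.8 gy -0.11 foot 6.8 mm
f along 0.11 lat 0.65 z 0.21 [0.55461641 0.26855592 0.03225728] [ 7.777e-01  6.286e-01 -1.000e-04 -0.000e+00] 9.9333
```

Call:
{"op": "drive_tool", "data": {
  "increments": [
    [[0.4, 2, 0], [0, 0, 0], 0.1],
    [[0.4, 2, 0], [0, 0, 0], 0.1],
    [[0, 0, 0], [0, 0, 0], 0.1],
    [[0, 0, 0], [0, 0, 0], 0.1]
  ]
}}

```text
clock: 10.27
eef_pos: [0.5555, 0.2726, 0.0323]
tool_rot: [0.778, 0.629, 0.0, 0.0]
ft_force: [-0.2, -0.1, -0.7]
grip_width: 0.0276
grasp_force: 59.1
```

```bash
python3 st.py
```

```text
gx -35.8 gy -0.12 foot 6.8 mm
f along -0.10 lat 0.74 z -0.24 [0.55547131 0.27248871 0.03228986] [ 0.7778  0.6285 -0.      0.    ] 10.3167
```

Call:
{"op": "drive_tool", "data": {
  "increments": [
    [[0.4, 2, 0], [0, 0, 0], 0.1],
    [[0.4, 2, 0], [0, 0, 0], 0.1],
    [[0.5, 2, 0], [0, 0, 0], 0.1],
    [[0.4, 2, 0], [0, 0, 0], 0.1],
    [[0, 0, 0], [0, 0, 0], 0.1],
    [[0, 0, 0], [0, 0, 0], 0.1]
  ]
}}

```text
clock: 10.82
eef_pos: [0.5572, 0.2807, 0.0323]
tool_rot: [0.778, 0.629, -0.0, 0.0]
ft_force: [-0.1, -0.6, -0.8]
grip_width: 0.0278
grasp_force: 59.1
```

```bash
python3 st.py;python3 st.py
```

```text
gx -27.6 gy -0.05 foot 6.8 mm
f along -0.69 lat 0.38 z -1.25 [0.55714299 0.28053827 0.03226415] [ 0.7778  0.6286 -0.      0.    ] 10.8667
gx -27.7 gy -0.06 foot 6.8 mm
f along -0.29 lat -0.63 z 0.45 [0.55712868 0.28045397 0.03227085] [ 7.778e-01  6.285e-01 -1.000e-04  0.000e+00] 10.9167
```

Call:
{"op": "drive_tool", "data": {
  "increments": [
    [[0.5, 2.4, 0], [0, 0, 0], 0.1],
    [[0.5, 2.4, 0], [0, 0, 0], 0.1],
    [[0.5, 2.4, 0], [0, 0, 0], 0.1],
    [[0.6, 2.4, 0], [0, 0, 0], 0.1],
    [[0, 0, 0], [0, 0, 0], 0.1]
  ]
}}

```text
clock: 11.33
eef_pos: [0.5595, 0.2908, 0.0324]
tool_rot: [0.778, 0.629, 0.0, -0.0]
ft_force: [1.0, -0.5, -0.5]
grip_width: 0.0279
grasp_force: 59.1
```

Call:
{"op": "drive_tool", "data": {
  "increments": [
    [[0.5, 2.4, 0], [0, 0, 0], 0.1],
    [[0.5, 2.4, 0], [0, 0, 0], 0.1],
    [[0.5, 2.4, 0], [0, 0, 0], 0.1],
    [[0.6, 2.4, 0], [0, 0, 0], 0.1],
    [[0, 0, 0], [0, 0, 0], 0.1]
  ]
}}

```text
clock: 11.75
eef_pos: [0.5616, 0.3003, 0.0324]
tool_rot: [0.778, 0.629, 0.0, -0.0]
ft_force: [-0.2, -0.2, 0.1]
grip_width: 0.0278
grasp_force: 59.1
```

```bash
python3 st.py;python3 st.py
```

```text
gx -7.6 gy -0.15 foot 6.8 mm
f along -0.15 lat 0.01 z -0.23 [0.56144979 0.30004207 0.03229765] [7.777e-01 6.287e-01 1.000e-04 0.000e+00] 11.8
gx -7.9 gy -0.11 foot 6.8 mm
f along 0.70 lat -0.01 z -0.95 [0.56135383 0.29978706 0.03225563] [ 0.7777  0.6286 -0.      0.    ] 11.85
```

Call:
{"op": "drive_tool", "data": {
  "increments": [
    [[0.5, 2.4, 0], [0, 0, 0], 0.1],
    [[0.5, 2.4, 0], [0, 0, 0], 0.1],
    [[0.5, 2.4, 0], [0, 0, 0], 0.1],
    [[0.5, 2.4, 0], [0, 0, 0], 0.1],
    [[0.5, 2.4, 0], [0, 0, 0], 0.1],
    [[0.5, 2.4, 0], [0, 0, 0], 0.1],
    [[0.2, 1, 0], [0, 0, 0], 0.1],
    [[0, 0, 0], [0, 0, 0], 0.1]
  ]
}}

```text
clock: 12.52
eef_pos: [0.5646, 0.3154, 0.0323]
tool_rot: [0.778, 0.629, 0.0, -0.0]
ft_force: [0.2, -0.3, -0.4]
grip_width: 0.0276
grasp_force: 59.1
```

Call:
{"op": "drive_tool", "data": {
  "increments": [
    [[0.2, 1, 0], [0, 0, 0], 0.1],
    [[0.2, 1, 0], [0, 0, 0], 0.1],
    [[0.2, 1, 0], [0, 0, 0], 0.1],
    [[0.2, 1, 0], [0, 0, 0], 0.1],
    [[0, 0, 0], [0, 0, 0], 0.1]
  ]
}}

```text
clock: 12.93
eef_pos: [0.5655, 0.3193, 0.0324]
tool_rot: [0.778, 0.629, 0.0, 0.0]
ft_force: [0.0, -0.2, -0.7]
grip_width: 0.0275
grasp_force: 59.1
```

```bash
python3 st.py
```

```text
gx 11.9 gy 0.02 foot 6.8 mm
f along -0.20 lat 0.41 z 0.15 [0.56538972 0.319148   0.03231851] [ 0.7778  0.6286  0.     -0.    ] 12.9833
```

Call:
{"op": "drive_tool", "data": {
  "increments": [
    [[0.15, 0.6, 0], [0, 0, 0], 0.1],
    [[0.15, 0.6, 0], [0, 0, 0], 0.1],
    [[0.1, 0.6, 0], [0, 0, 0], 0.1],
    [[0.1, 0.6, 0], [0, 0, 0], 0.1],
    [[0.15, 0.6, 0], [0, 0, 0], 0.1],
    [[0, 0, 0], [0, 0, 0], 0.1]
  ]
}}

```text
clock: 13.48
eef_pos: [0.5661, 0.3222, 0.0323]
tool_rot: [0.778, 0.629, 0.0, -0.0]
ft_force: [1.0, 0.4, 0.2]
grip_width: 0.028
grasp_force: 59.1
```

Call:
{"op": "drive_tool", "data": {
  "increments": [
    [[0.15, 0.6, 0], [0, 0, 0], 0.1],
    [[0.1, 0.6, 0], [0, 0, 0], 0.1],
    [[0.15, 0.6, 0], [0, 0, 0], 0.1],
    [[0, 0, 0], [0, 0, 0], 0.1]
  ]
}}

```text
clock: 13.82
eef_pos: [0.5665, 0.324, 0.0323]
tool_rot: [0.778, 0.629, 0.0, -0.0]
ft_force: [0.1, -0.6, -0.6]
grip_width: 0.0276
grasp_force: 59.1
```

Call:
{"op": "drive_tool", "data": {
  "increments": [
    [[0.15, 0.6, 0], [0, 0, 0], 0.1],
    [[0.1, 0.6, 0], [0, 0, 0], 0.1],
    [[0.15, 0.6, 0], [0, 0, 0], 0.1],
    [[0, 0, 0], [0, 0, 0], 0.1]
  ]
}}

```text
clock: 14.15
eef_pos: [0.5669, 0.3258, 0.0323]
tool_rot: [0.778, 0.629, 0.0, 0.0]
ft_force: [-0.6, 0.8, 0.4]
grip_width: 0.0277
grasp_force: 59.1
```

```bash
python3 st.py
```

```text
gx 18.7 gy -0.01 foot 6.8 mm
f along 0.27 lat -0.19 z -0.23 [0.56684095 0.32572949 0.03230085] [ 0.7778  0.6285  0.     -0.    ] 14.2
```

Contact should come soon; I'll step finer.

Call:
{"op": "drive_tool", "data": {
  "increments": [
    [[0.1, 0.4, 0], [0, 0, 0], 0.1],
    [[0.1, 0.4, 0], [0, 0, 0], 0.1],
    [[0, 0, 0], [0, 0, 0], 0.1]
  ]
}}

```text
clock: 14.45
eef_pos: [0.5671, 0.3265, 0.0323]
tool_rot: [0.778, 0.629, 0.0, -0.0]
ft_force: [0.1, 0.3, 0.8]
grip_width: 0.0276
grasp_force: 59.1
```

Call:
{"op": "drive_tool", "data": {
  "increments": [
    [[0.1, 0.4, 0], [0, 0, 0], 0.1],
    [[0.1, 0.4, 0], [0, 0, 0], 0.1],
    [[0, 0, 0], [0, 0, 0], 0.1]
  ]
}}

```text
clock: 14.7
eef_pos: [0.5673, 0.3273, 0.0323]
tool_rot: [0.778, 0.629, 0.0, -0.0]
ft_force: [0.6, 0.8, 0.4]
grip_width: 0.0277
grasp_force: 59.1
```

Call:
{"op": "drive_tool", "data": {
  "increments": [
    [[0.1, 0.4, 0], [0, 0, 0], 0.1],
    [[0.1, 0.4, 0], [0, 0, 0], 0.1],
    [[0, 0, 0], [0, 0, 0], 0.1]
  ]
}}

```text
clock: 14.95
eef_pos: [0.5675, 0.3281, 0.0323]
tool_rot: [0.778, 0.629, 0.0, 0.0]
ft_force: [-0.4, 0.7, -0.5]
grip_width: 0.0276
grasp_force: 59.1
```

Call:
{"op": "drive_tool", "data": {
  "increments": [
    [[0.1, 0.4, 0], [0, 0, 0], 0.1],
    [[0.1, 0.4, 0], [0, 0, 0], 0.1],
    [[0, 0, 0], [0, 0, 0], 0.1]
  ]
}}

```text
clock: 15.2
eef_pos: [0.5677, 0.3288, 0.0323]
tool_rot: [0.778, 0.629, -0.0, 0.0]
ft_force: [0.2, -0.5, -0.5]
grip_width: 0.0278
grasp_force: 59.1
```

```bash
python3 st.py
```

```text
gx 21.8 gy -0.21 foot 6.8 mm
f along -0.76 lat -0.31 z -0.39 [0.56769714 0.32876553 0.03230859] [ 7.778e-01  6.285e-01 -0.000e+00  1.000e-04] 15.25
```

Call:
{"op": "drive_tool", "data": {
  "increments": [
    [[0.1, 0.4, 0], [0, 0, 0], 0.1],
    [[0, 0.4, 0], [0, 0, 0], 0.1],
    [[0, 0, 0], [0, 0, 0], 0.1]
  ]
}}

```text
clock: 15.5
eef_pos: [0.5679, 0.3292, 0.0323]
tool_rot: [0.778, 0.628, -0.0, 0.0]
ft_force: [0.6, -1.3, -0.7]
grip_width: 0.0273
grasp_force: 59.0
```

```bash
python3 st.py
```

```text
gx 22.3 gy -0.29 foot 6.8 mm
f along -1.63 lat -1.40 z -0.27 [0.56787498 0.32919446 0.03225719] [ 7.779e-01  6.284e-01 -2.000e-04  4.000e-04] 15.55
```

Call:
{"op": "drive_tool", "data": {
  "increments": [
    [[0, 0.3, 0], [0, 0, 0], 0.1],
    [[0, 0, 0], [0, 0, 0], 0.1],
    [[0, 0, 0], [0, 0, 0], 0.1]
  ]
}}

```text
clock: 15.8
eef_pos: [0.5679, 0.3294, 0.0322]
tool_rot: [0.778, 0.628, -0.0, 0.0]
ft_force: [1.4, -3.9, -1.0]
grip_width: 0.0278
grasp_force: 59.0
```

```bash
python3 st.py;python3 st.py
```

```text
gx 22.4 gy -0.27 foot 6.8 mm
f along -3.10 lat -1.14 z 0.40 [0.56789657 0.32938615 0.03226752] [ 7.779e-01  6.284e-01 -2.000e-04  4.000e-04] 15.85
gx 22.5 gy -0.20 foot 6.7 mm
f along -4.94 lat -1.82 z -0.91 [0.56782146 0.32940631 0.03223361] [ 7.779e-01  6.284e-01 -3.000e-04  4.000e-04] 15.9
```

Call:
{"op": "drive_tool", "data": {
  "increments": [
    [[0, 0.2, 0], [0, 0, 0], 0.1],
    [[0, 0, 0], [0, 0, 0], 0.1],
    [[0, 0, 0], [0, 0, 0], 0.1]
  ]
}}

```text
clock: 16.15
eef_pos: [0.5679, 0.3295, 0.0323]
tool_rot: [0.778, 0.628, -0.0, 0.0]
ft_force: [1.4, -5.3, -0.2]
grip_width: 0.0277
grasp_force: 59.0
```

```bash
for i in 1 2 3 4; do python3 st.py; done
```

```text
gx 22.6 gy -0.15 foot 6.7 mm
f along -4.36 lat -2.19 z 0.46 [0.56780646 0.32953106 0.03224295] [ 7.779e-01  6.284e-01 -3.000e-04  5.000e-04] 16.2
gx 22.6 gy -0.18 foot 6.8 mm
f along -4.88 lat -2.26 z 0.31 [0.56783063 0.32951725 0.03225357] [ 7.779e-01  6.284e-01 -3.000e-04  5.000e-04] 16.25
gx 22.5 gy -0.18 foot 6.8 mm
f along -5.08 lat -2.36 z -0.43 [0.5678272  0.32949901 0.0322691 ] [ 7.779e-01  6.284e-01 -3.000e-04  5.000e-04] 16.3
gx 22.6 gy -0.16 foot 6.8 mm
f along -3.98 lat -1.82 z 0.74 [0.56781986 0.32955412 0.03226977] [ 7.779e-01  6.284e-01 -3.000e-04  5.000e-04] 16.35
```

Call:
{"op": "drive_tool", "data": {
  "increments": [
    [[0, 0.1, 0], [0, 0, 0], 0.1],
    [[0, 0, 0], [0, 0, 0], 0.1],
    [[0, 0, 0], [0, 0, 0], 0.1],
    [[0, 0, 0], [0, 0, 0], 0.1],
    [[0, 0, 0], [0, 0, 0], 0.1],
    [[0, 0, 0], [0, 0, 0], 0.1],
    [[0, 0, 0], [0, 0, 0], 0.1]
  ]
}}

```text
clock: 16.93
eef_pos: [0.5678, 0.3295, 0.0322]
tool_rot: [0.778, 0.628, -0.0, 0.001]
ft_force: [0.2, -4.9, 0.4]
grip_width: 0.0277
grasp_force: 59.0
```

Call:
{"op": "drive_tool", "data": {
  "increments": [
    [[0, -1, 0], [0, 0, 0], 0.1],
    [[-0.2, -2, 0], [0, 0, 0], 0.1],
    [[-0.4, -2, 0], [0, 0, 0], 0.1],
    [[-0.4, -2, 0], [0, 0, 0], 0.1],
    [[-0.4, -2, 0], [0, 0, 0], 0.1],
    [[-0.4, -2, 0], [0, 0, 0], 0.1],
    [[0, 0, 0], [0, 0, 0], 0.1]
  ]
}}

```text
clock: 17.52
eef_pos: [0.5657, 0.3191, 0.0324]
tool_rot: [0.778, 0.628, -0.0, -0.0]
ft_force: [-0.2, 0.6, 0.2]
grip_width: 0.0277
grasp_force: 59.0
```

```bash
python3 st.py
```

```text
gx 12.1 gy -0.35 foot 6.9 mm
f along 0.33 lat -0.31 z -0.17 [0.56578819 0.31921684 0.03235238] [ 7.778e-01  6.285e-01  0.000e+00 -2.000e-04] 17.5667
```

Call:
{"op": "drive_tool", "data": {
  "increments": [
    [[-0.8, -2.3, 0], [0, 0, 0], 0.1],
    [[-0.5, -2.3, 0], [0, 0, 0], 0.1],
    [[-0.5, -2.3, 0], [0, 0, 0], 0.1],
    [[-0.5, -2.3, 0], [0, 0, 0], 0.1],
    [[-0.5, -2.3, 0], [0, 0, 0], 0.1],
    [[-0.5, -2.3, 0], [0, 0, 0], 0.1],
    [[-0.5, -2.3, 0], [0, 0, 0], 0.1],
    [[0, 0, 0], [0, 0, 0], 0.1]
  ]
}}

```text
clock: 18.23
eef_pos: [0.562, 0.3026, 0.0323]
tool_rot: [0.778, 0.628, -0.0, 0.0]
ft_force: [-0.6, -0.5, 0.3]
grip_width: 0.0276
grasp_force: 59.0
```

```bash
python3 st.py
```

```text
gx -4.7 gy -0.20 foot 6.8 mm
f along 0.11 lat -0.24 z 0.04 [0.56210034 0.30285822 0.03233599] [ 0.7779  0.6284 -0.     -0.    ] 18.2833
```

Call:
{"op": "drive_tool", "data": {
  "increments": [
    [[-0.5, -2.3, 0], [0, 0, 0], 0.1],
    [[-0.5, -2.3, 0], [0, 0, 0], 0.1],
    [[-0.5, -2.3, 0], [0, 0, 0], 0.1],
    [[-0.5, -2.3, 0], [0, 0, 0], 0.1],
    [[-0.5, -2.3, 0], [0, 0, 0], 0.1],
    [[0, 0, 0], [0, 0, 0], 0.1]
  ]
}}

```text
clock: 18.78
eef_pos: [0.5595, 0.291, 0.0323]
tool_rot: [0.778, 0.628, -0.0, 0.0]
ft_force: [-0.6, 0.6, 0.4]
grip_width: 0.0277
grasp_force: 59.0
```

```bash
python3 st.py
```

```text
gx -16.5 gy -0.13 foot 6.8 mm
f along 0.49 lat 0.14 z -0.20 [0.55954747 0.29132783 0.03230676] [ 7.779e-01  6.284e-01 -1.000e-04 -0.000e+00] 18.8333
```

Call:
{"op": "drive_tool", "data": {
  "increments": [
    [[-0.5, -2.3, 0], [0, 0, 0], 0.1],
    [[-0.5, -2.3, 0], [0, 0, 0], 0.1],
    [[-0.5, -2.3, 0], [0, 0, 0], 0.1],
    [[-0.5, -2.3, 0], [0, 0, 0], 0.1],
    [[-0.5, -2.3, 0], [0, 0, 0], 0.1],
    [[-0.5, -2.3, 0], [0, 0, 0], 0.1],
    [[-0.5, -2.3, 0], [0, 0, 0], 0.1],
    [[0, 0, 0], [0, 0, 0], 0.1]
  ]
}}

```text
clock: 19.5
eef_pos: [0.556, 0.275, 0.0323]
tool_rot: [0.778, 0.628, -0.0, 0.0]
ft_force: [0.2, -0.1, -0.5]
grip_width: 0.0276
grasp_force: 59.0
```

```bash
python3 st.py
```

```text
gx -32.9 gy -0.13 foot 6.8 mm
f along 0.25 lat -0.26 z -0.17 [0.55608657 0.2752676  0.0323208 ] [ 7.779e-01  6.284e-01 -1.000e-04 -0.000e+00] 19.55
```

Call:
{"op": "drive_tool", "data": {
  "increments": [
    [[-0.6, -3, 0], [0, 0, 0], 0.1],
    [[-1.1, -5, 0], [0, 0, 0], 0.1],
    [[-1.1, -5, 0], [0, 0, 0], 0.1],
    [[-1.1, -5, 0], [0, 0, 0], 0.1],
    [[-1.1, -5, 0], [0, 0, 0], 0.1],
    [[-1.1, -5, 0], [0, 0, 0], 0.1],
    [[-0.6, -3, 0], [0, 0, 0], 0.1],
    [[0, 0, 0], [0, 0, 0], 0.1]
  ]
}}

```text
clock: 20.22
eef_pos: [0.5493, 0.2436, 0.0323]
tool_rot: [0.778, 0.628, -0.0, 0.0]
ft_force: [-0.2, 0.1, -0.2]
grip_width: 0.0276
grasp_force: 59.0
```

```bash
python3 st.py
```

```text
gx -64.8 gy -0.17 foot 6.9 mm
f along -0.36 lat -0.16 z -0.49 [0.54941085 0.24411852 0.03240089] [ 7.780e-01  6.283e-01  0.000e+00 -1.000e-04] 20.2667
```

Call:
{"op": "drive_tool", "data": {
  "increments": [
    [[0, 0, 10], [0, 0, 0], 0.1],
    [[0, 0, 22], [0, 0, 0], 0.1],
    [[0, 0, 26], [0, 0, 0], 0.1],
    [[0, -10, 26], [0, 0, 0], 0.1],
    [[2, -20, 16], [0, 0, 0], 0.1],
    [[2, -25, 0], [0, 0, 0], 0.1],
    [[2, -25, 0], [0, 0, 0], 0.1],
    [[2, -25, 0], [0, 0, 0], 0.1]
  ]
}}

```text
clock: 20.93
eef_pos: [0.5581, 0.1393, 0.134]
tool_rot: [0.777, 0.629, 0.001, 0.001]
ft_force: [-0.0, 0.1, -0.1]
grip_width: 0.0271
grasp_force: 59.1
```

Call:
{"op": "drive_tool", "data": {
  "increments": [
    [[2, -25, 0], [0, 0, 0], 0.1],
    [[2, -25, 0], [0, 0, 0], 0.1],
    [[2, -25, 0], [0, 0, 0], 0.1],
    [[2, -25, 0], [0, 0, 0], 0.1],
    [[2, -25, 0], [0, 0, 0], 0.1],
    [[2, -20, 0], [0, 0, 0], 0.1],
    [[2, -10, 0], [0, 0, 0], 0.1],
    [[0, 0, 0], [0, 0, 0], 0.1]
  ]
}}

```text
clock: 21.6
eef_pos: [0.5721, -0.0172, 0.133]
tool_rot: [0.779, 0.627, 0.0, 0.001]
ft_force: [0.8, 0.4, 0.2]
grip_width: 0.0276
grasp_force: 59.1
```

```bash
python3 - <<'E'
from h import *
c=camera("wrist");t=camera("top");o=get_obs();print(o["eef_pos"],o["tool_rot"])
I=c["image"].copy();p=(.5708,-.1554,-.1938);R=np.array([[np.cos(p[2]),-np.sin(p[2])],[np.sin(p[2]),np.cos(p[2])]])
Q=np.array([[-.0625,-.074],[.0625,-.074],[.0625,.074],[-.0625,.074]])@R.T+p[:2]
uv=fproj(c,np.c_[Q,np.full(4,.018)]);cv2.polylines(I,[uv.round().astype(np.int32)],True,(255,0,0))
I=np.hstack([I[::1],]);cv2.imwrite("pics/w4.png",I[...,::-1])
E
```

```text
[ 0.57162678 -0.01488834  0.13265595] [ 7.77811714e-01  6.28497221e-01  3.89700630e-04 -1.71452852e-04]
```

View pics/w4.png

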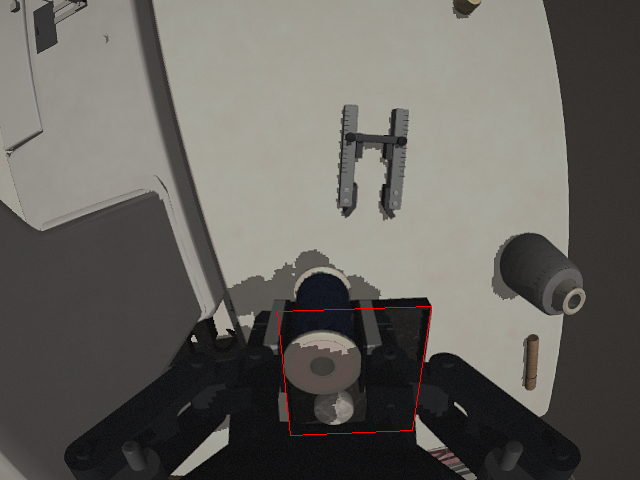

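Call:
{"op": "drive_tool", "data": {
  "increments": [
    [[1, -12, 0], [0, 0, 0], 0.1],
    [[1, -22, 0], [0, 0, 0], 0.1],
    [[1, -24, 0], [0, 0, 0], 0.1],
    [[1, -24, 0], [0, 0, 0], 0.1],
    [[1, -16, 0], [0, 0, 0], 0.1],
    [[0, -8, 0], [0, 0, 0], 0.1],
    [[0, 0, 0], [0, 0, 0], 0.1],
    [[0, 0, 0], [0, 0, 0], 0.1]
  ]
}}

```text
clock: 22.37
eef_pos: [0.5763, -0.1209, 0.1322]
tool_rot: [0.778, 0.629, 0.0, -0.0]
ft_force: [-0.0, 0.7, -0.6]
grip_width: 0.0272
grasp_force: 59.1
```

Call:
{"op": "drive_tool", "data": {
  "increments": [
    [[0, 0, -10], [0, 0, 0], 0.1],
    [[0, 0, -20], [0, 0, 0], 0.1],
    [[0, 0, -22], [0, 0, 0], 0.1],
    [[0, 0, -16], [0, 0, 0], 0.1],
    [[0, 0, -6], [0, 0, 0], 0.1],
    [[0, 0, 0], [0, 0, 0], 0.1],
    [[0, 0, 0], [0, 0, 0], 0.1],
    [[0, 0, 0], [0, 0, 0], 0.1]
  ]
}}

```text
clock: 23.03
eef_pos: [0.5774, -0.1211, 0.0594]
tool_rot: [0.778, 0.629, 0.001, 0.001]
ft_force: [0.6, 0.9, -0.2]
grip_width: 0.0274
grasp_force: 59.1
```

```bash
python3 - <<'E'
from h import *
t=camera("top");cv2.imwrite("pics/t5.png",cv2.resize(t["image"][200:330,340:500],None,fx=4,fy=4,interpolation=cv2.INTER_CUBIC)[...,::-1])
o=get_obs();print(o["eef_pos"],o["tool_rot"],o["ft_force"])
E
```

```text
[ 0.57757414 -0.12137869  0.05964513] [0.77765844 0.62868565 0.00083753 0.0010001 ] [-0.07771341 -0.68647551  0.30234985]
```

View pics/t5.png

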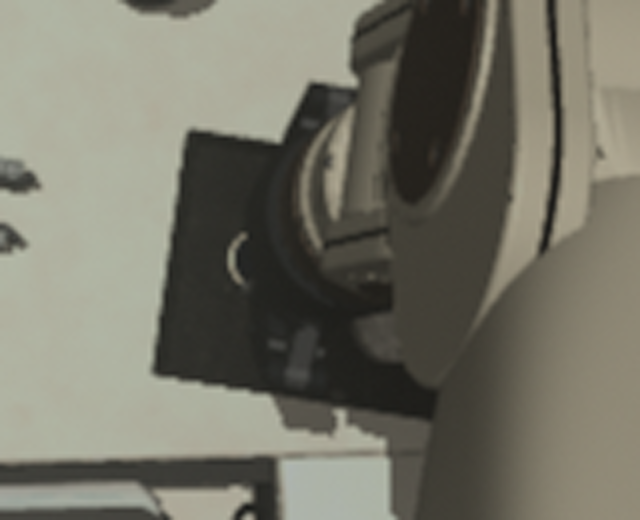

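Call:
{"op": "drive_tool", "data": {
  "increments": [
    [[0, 0, -10], [0, 0, 0], 0.1],
    [[0, 0, -10], [0, 0, 0], 0.1],
    [[0, 0, -6], [0, 0, 0], 0.1],
    [[0, 0, -2], [0, 0, 0], 0.1],
    [[0, 0, 0], [0, 0, 0], 0.1],
    [[0, 0, 0], [0, 0, 0], 0.1],
    [[0, 0, 0], [0, 0, 0], 0.1],
    [[0, 0, 0], [0, 0, 0], 0.1]
  ]
}}

```text
clock: 23.75
eef_pos: [0.5768, -0.1215, 0.0307]
tool_rot: [0.778, 0.629, 0.0, 0.0]
ft_force: [0.3, -0.3, 0.4]
grip_width: 0.0277
grasp_force: 59.1
```

Call:
{"op": "drive_tool", "data": {
  "increments": [
    [[0, 0, -1], [0, 0, 0], 0.1],
    [[0, 0, -1], [0, 0, 0], 0.1],
    [[0, 0, -0.5], [0, 0, 0], 0.1],
    [[0, 0, 0], [0, 0, 0], 0.1],
    [[0, 0, 0], [0, 0, 0], 0.1]
  ]
}}

```text
clock: 24.17
eef_pos: [0.5764, -0.1214, 0.0278]
tool_rot: [0.778, 0.629, -0.0, 0.0]
ft_force: [0.7, 0.1, -0.2]
grip_width: 0.0276
grasp_force: 59.1
```

Call:
{"op": "drive_tool", "data": {
  "increments": [
    [[0, 0, -0.5], [0, 0, 0], 0.1],
    [[0, 0, -0.3], [0, 0, 0], 0.1],
    [[0, 0, 0], [0, 0, 0], 0.1],
    [[0, 0, 0], [0, 0, 0], 0.1]
  ]
}}

```text
clock: 24.5
eef_pos: [0.5765, -0.1214, 0.0277]
tool_rot: [0.778, 0.629, 0.0, 0.0]
ft_force: [-1.3, -0.4, 5.1]
grip_width: 0.0275
grasp_force: 59.7
```

```bash
python3 st.py;python3 st.py
```

```text
gx -416.5 gy -103.66 foot 2.2 mm
f along -0.25 lat 2.51 z 5.22 [ 0.57648503 -0.12144631  0.02773335] [7.778e-01 6.285e-01 1.000e-04 2.000e-04] 24.55
gx -416.4 gy -103.61 foot 2.2 mm
f along -0.89 lat 2.05 z 5.33 [ 0.57644212 -0.12142462  0.02770281] [7.778e-01 6.285e-01 1.000e-04 1.000e-04] 24.6
```

Call:
{"op": "drive_tool", "data": {
  "increments": [
    [[0, 0, 0.4], [0, 0, 0], 0.3],
    [[0, 0, 0], [0, 0, 0], 0.36],
    [[0, 0, 0], [0, 0, 0], 0.42],
    [[0, 0, 0], [0, 0, 0], 0.5],
    [[0, 0, 0], [0, 0, 0], 0.6],
    [[0, 0, 0], [0, 0, 0], 0.7],
    [[0, 0, 0], [0, 0, 0], 0.7],
    [[0, 0, 0], [0, 0, 0], 0.7]
  ]
}}

```text
clock: 25.27
eef_pos: [0.5764, -0.1214, 0.0273]
tool_rot: [0.778, 0.629, -0.0, -0.0]
ft_force: [-0.7, -0.1, -0.4]
grip_width: 0.0601
grasp_force: 0.0
```

Call:
{"op": "drive_tool", "data": {
  "increments": [
    [[0, 0, 8], [0, 0, 0], 0.7],
    [[0, 0, 20], [0, 0, 0], 0.7],
    [[0, 0, 30], [0, 0, 0], 0.7],
    [[0, 0, 30], [0, 0, 0], 0.7],
    [[0, 0, 30], [0, 0, 0], 0.7],
    [[0, 10, 30], [0, 0, 0], 0.7],
    [[0, 30, 10], [0, 0, 0], 0.7],
    [[0, 30, 0], [0, 0, 0], 0.7]
  ]
}}

```text
clock: 25.93
eef_pos: [0.579, -0.052, 0.1907]
tool_rot: [0.779, 0.627, 0.003, 0.003]
ft_force: [0.6, 0.4, -0.3]
grip_width: 0.06
grasp_force: 0.0
```

Call:
{"op": "drive_tool", "data": {
  "increments": [
    [[0, 35, 0], [0, 0, 0], 0.7],
    [[0, 35, 0], [0, 0, 0], 0.7],
    [[0, 35, 0], [0, 0, 0], 0.7],
    [[0, 35, 0], [0, 0, 0], 0.7],
    [[0, 20, 0], [0, 0, 0], 0.7],
    [[0, 0, 0], [0, 0, 0], 0.7],
    [[0, 0, 0], [0, 0, 0], 0.7],
    [[0, 0, 0], [0, 0, 0], 0.7]
  ]
}}

```text
clock: 26.6
eef_pos: [0.5764, 0.1081, 0.1858]
tool_rot: [0.778, 0.628, -0.0, 0.0]
ft_force: [-1.1, -0.2, -0.9]
grip_width: 0.0593
grasp_force: 0.0
```

```bash
python3 - <<'E'
from h import *
t=camera("top");cv2.imwrite("pics/t6.png",cv2.resize(t["image"][150:330,150:500],None,fx=2.2,fy=2.2,interpolation=cv2.INTER_CUBIC)[...,::-1])
o=get_obs();print(o["eef_pos"],o["ft_force"],o["grip_width"],o["grasp_force"])
p=(.5764,-.1214)
m=sil("spool",t,proj(t,[*p,.03])[0]);print(fit([(t,m)],MODEL["spool"],p,0,z0=.002) if m is not None else None)
E
```

```text
[0.57644616 0.10753442 0.18568697] [ 0.87894911  0.04285164 -0.11342866] 0.05947323660265574 0.0
(array([ 0.5759, -0.1212]), np.float64(0.056))
```

View pics/t6.png

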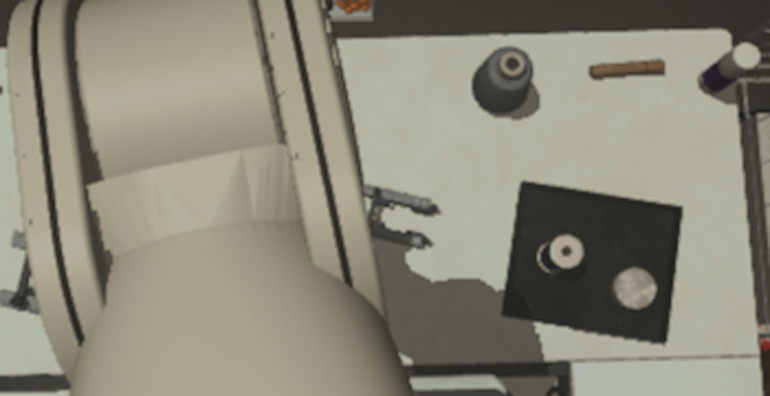

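The spool stands upright in the tray's empty half (picture at 563,252), clear of the weight, and the robot touches nothing.

```bash
python3 -c "
from workcell import job_done;print(job_done())"
```

```text
the job is handed in; nothing more can be done
None
```

The job is handed in, and no verdict came back. The spool went through the go gap and was held against the no-go jaws at about 5 N, slightly under the 6 N asked. It was then drawn back out through the mouth and left standing upright in the tray's empty half, about 27 s in, with nothing else seen to move.

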